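Hold a tube rack against the shaker's sprung stop bar for clamping

TASK

Pick up the small empty eight-hole tube rack and set it down flat, still in your grip, on the middle of the shaker's platform, its full-height flat end facing the sprung stop bar but clear of it; then slide it squarely against the bar until the bar's pointers stand midway between their two gauge posts (about 10 N), without ever driving the bar well past that. Hold that push steady for at least four seconds, as a third hand for the colleague who will fasten the clamp, and finish while still holding and pressing. Touch the shaker only with the rack, and leave the tall rack, the dishes and the bottle where they are.

Things in the scene. Friction and masses are not known exactly. Their poses are not given: they have to be found in the camera images.
- rack: small empty blue plastic tube rack, loose, about 0.25 kg. Its main part is a block 100 mm long (x), 50 mm wide (y), 55 mm high with two rows of four 18 mm holes in its top, 42 mm deep; a ledge 25 mm long, 15 mm high sticks out of its -x end. Origin: centre of the underside of the 100 mm block, z up; its +x end (50 mm from the origin) is the flat full-height end. It can be gripped across its 50 mm width at the origin, at half height
- rack_end (a point): middle of the rack's flat full-height end face: 50 mm along the rack's +x from its origin, 23 mm above the underside
- shaker: white benchtop shaker, fixed to the bench; flat aluminium platform on top, 290 mm (x) by 210 mm (y), its top face 90 mm above the bench. Origin: centre of the underside, at bench height; z up. The stop bar is near its +x end; the rack goes between x = -105 mm and the bar. A 150 mm wide spring block behind the bar (x = 118 to 136 mm) stands 32 mm above the platform
- clamp_post (a point): top of the clamp post's black thumb nut on the platform, 40 mm above it, at shaker x = -125 mm, y = 60 mm; its steel toe is swung aside towards +y. Not to be used
- gauge (a point): middle of the gap between the two upright steel gauge posts beside the bar's +y end (a like pair is at the -y end), at shaker x = 89 mm, y = 80 mm (-80 mm), 36 mm above the platform, level with the posts' tops. The free gap along x is 10 mm
- bar_face (a point): centre of the stop bar's pressing face, which looks along the shaker's -x; axes parallel to the shaker's. The bar is 130 mm wide (y), 30 mm high (8 to 38 mm above the platform), 14 mm thick; at rest its face is at shaker x = 70 mm, y = 0, 23 mm above the platform. From each end of the bar a dark pointer, 3 mm thick, sticks out over the gauge posts' line
- bar (a joint): how far the stop bar has been pushed back along the shaker's +x, in m: 0 at rest, end of travel 0.024. It is sprung, 0.8 N per mm, with no preload. The pointers stand between the gauge posts from 0.007 to 0.017 (5.6 to 13.6 N); midway is 0.012 (9.6 N)
- tall_rack: bystander: blue rack full of black-capped tubes, 64 by 110 mm, 106 mm high, loose; origin at the centre of its underside
- dish_a: bystander: clear shallow round dish, 92 mm across, 15 mm high, empty, loose; origin at the centre of its underside
- dish_b: bystander: clear shallow round dish, 92 mm across, 15 mm high, with white tablets, loose; origin at the centre of its underside
- bottle: bystander: amber bottle with a black cap, 48 mm across, 100 mm high, loose; origin at the centre of its underside

How it is judged (in metres and radians):
On the way, in this order (a step that is already met when the one before it is completed fails the run):
1. the rack is lifted clear of the bench in the gripper (height (world z) of rack above 0.1 m and contact force between the fingers and rack above 2 N), for 0.2 s.
2. the rack, still gripped, stands flat on the shaker's platform, flat end towards the bar, the bar not yet pushed in (less than 3 mm) (z of rack in the frame of shaker between 0.085 and 0.0945 m and angle between rack's own z axis and vertical below 0.09 rad and contact force between the fingers and rack above 2 N and angle between the x axis of rack and the x axis of shaker, either way round below 0.25 rad and x of rack_end in the frame of bar_face above -0.07 m and value of joint bar below 0.003 m), for 0.2 s.
3. the rack's flat end presses the bar squarely, pointers between the gauge posts, for 3 s without a break (z of rack in the frame of shaker between 0.085 and 0.0945 m and angle between rack's own z axis and vertical below 0.09 rad and angle between the x axis of rack and the x axis of shaker, either way round below 0.12 rad and y of rack in the frame of shaker between -0.022 and 0.022 m and contact force between the fingers and rack above 2 N and x of rack_end in the frame of bar_face above -0.006 m and value of joint bar between 0.007 and 0.017 m and contact force between each of the fingers, the arm and shaker below 1 N), for 3 s.
At the end, for the whole second after the job is handed in: The gripper still holds the rack, which stands flat on the platform (within 4 mm of its height, 5 degrees), square to the bar (7 degrees) and within 22 mm of the middle, its flat end on the bar and the bar pushed in 7 to 17 mm (5.6 to 13.6 N); the robot itself does not touch the shaker (all of step 3); the arm keeps its last pose, push and grip.
It fails at once if the bar is driven in more than 21 mm (value of joint bar above 0.021 m).
It fails at once if the rack is tipped over (angle between rack's own z axis and vertical above 0.6 rad).
It fails at once if the robot itself pushes on the shaker (contact force between any of the fingers, the arm and shaker above 3 N).
It fails at once if a bystander is moved more than 25 mm (distance of any of tall_rack, dish_a, dish_b, bottle from where it was at the start of the episode above 0.025 m).
It also fails if it takes over 48 s, if anything falls off the work surface, if the arm or the gripper's body presses on something with over 40 N, if the wrist force passes 120 N, or if a joint passes its speed limit or range.

ROBOT

A 7-joint arm with a two-finger parallel gripper is mounted at the origin on the work surface. World frame = base frame: x ahead of the robot, y to its left, z up, the work surface at z = 0. Lengths are in mm, angles in rad, forces in N, time in s.
With the tool pointing down it reaches from about 425 to 875 mm from the base axis. Payload 8.4 kg.
Tool frame: the origin (TCP) lies on the centre line of the jaws, within the pads' length; the fingertips stand r.nose_length ahead of it and the grasp point (between the pads) lies 11 mm behind it (r.nose_length is the distance from the TCP to the fingertips, in mm); z points along the fingers, x is the direction in which the jaws open and shut, and the axes are right-handed (so a half turn about z gives the same grasp; the last joint's range is limited). The gripper opens to 85 mm and grips with 20 to 120 N. Pads are 22 mm wide; open, the fingers measure 114 mm over their backs; the gripper's body (76 mm by 85 mm) begins 54 mm behind the grasp point. The pads swing forward as they close: fully open they stand 13 mm farther back than shut.
Start: joints at [1.204, 0.333, 0.04, 1.465, -0.013, 1.343, -0.059], TCP at [171.975, -626.809, 239.308] pointing down, gripper open.
Joint ranges: [-2.58, 2.58], [-0.38, 2.09], [-1.3, 1.39], [0.25, 2.4], [-1.5, 4.64], [0.08, 2.09], [-2.65, 2.65]. Speed limits (rad/s): [2.22, 2.22, 2.79, 2.79, 3.14, 3.14, 3.14].

INTERFACE

Orientations are given as a rotation vector (axis times angle).
In Python, from rig import r, eyes gives the robot as it stands.
- The arm moves only by the tool move_arm, never from a script. Its argument "motion" is a list of rows, each a list of 2 entries, a list of its own where there are three numbers: the shift along the tool's x, y, z in m, then the turn about the tool's z in rad. In form: [[[x, y, z], roll], ...]. A call has exactly 5 rows; each row is the pose to reach, as a shift and turn from the pose commanded when the call began, along the tool's axes at that moment; what a row does not reach only later rows make up. A row lasts 1/12 s, in which the tool goes at most 41.7 mm and 7.16 degrees, less where a joint would pass 70% of its speed; a pose out of reach is approached as far as the arm can. A call with a gripper value outside its range is refused whole. "gripper" is the finger opening in m, from 0 to 0.0854, set as the call begins (left out, the last holds). The fingers move at their own pace and stop on an object; the grip force is fixed at half the most. Time passes only in rows, so rows that repeat a pose let the fingers close, or fill a call up. It gives the time, the measured TCP pose, the force and the opening at its end, in the units of the state.
- r.sense(): the state, without advancing time (a new reading comes with each control period).
- eyes.grab_frame(name): name is "scene" or "top" or "wrist"; returns a dict with "image" (480x640x3 uint8, red, green, blue), "intrinsics" (3x3 intrinsics, pixels), "k1" (the pictures are not rectified: a ray, as slopes to the right and down, at radius r is drawn at 1 + k1 r^2 times it, then the intrinsics apply), "position" and "rotation" of the camera in the world. Camera axes: x right, y down, z forward; pixel columns grow to the right and rows downward; lengths in mm; the calibration is good to about 2 mm. A picture is of the moment at which its call begins. There is no depth.
- r.hand_in(): hands the job in, once; it reports no verdict.
Trained networks look in a picture, given as the dict that the camera call returned (one of the last four; its "shot" number tells which), for a name from the list of things; names that differ only in an ending like _2 or _b are one class to them, and where a whole thing is asked for, a point or a joint stands for the part that bears it (a point fixed in the world has none). Each returns a list of dicts, best first, with "score" (0 to 1); they miss things now and then, are a little off and sometimes report something else, mostly with a low value. They report only what shows in the picture. A call takes as long as a camera call.
- eyes.masks_of(target, picture): "mask" (480x640 bool, what is visible of it).
- eyes.mark_of(target, picture): "at" ([x, y, z] in mm, in the coordinates of the camera as it stood for that picture, good to about 4 mm: a listed point, or the origin of a listed thing).
The state is a dict: "time_s": time; "qpos": joint angles; "qd": joint speeds; "joint_torque": joint torques, N m; "tcp_pos": TCP position; "tcp_rot": TCP orientation; "wrist_force": force on the tool from outside, world axes, zero at the start; "wrist_torque": the same for the moment, N m; "opening": finger opening in mm.
Only numpy, scipy, OpenCV 4.12 (cv2) and the standard library are available. Lean on these libraries where they do the work, as an engineer would, in place of code of your own. Each camera call takes 0.05 s, during which the arm holds its last target.

## Working session

There is one attempt and no reset: what is moved stays moved. The work goes in short steps, Python scripts to look and compute and a tool call to move; the robot and the scene stay as the last step left them, time stands still between calls to the robot, and variables do not carry over. Pictures are saved under pics/ and viewed, and the job is handed in when it is done.

Besides the shell and the picture viewer there is one more tool, called after ">>>" as name(argument=value, ...) on one line, values as JSON. move_arm: Moves the arm, as the interface text tells. Its arguments: {"type":"object","properties":{"motion":{"type":"array","items":{"type":"array"}},"gripper":{"type":"number"}},"required":["motion"]}

```bash
mkdir -p pics; ls
cat > h.py <<'E'
from rig import r, eyes
import numpy as np, cv2
def w(f,p): return np.array(f["rotation"])@np.array(p)+np.array(f["position"])
E
python3 - <<'E'
from h import *
s=r.sense(); print(s, r.nose_length)
for n in ["scene","top"]:
    f=eyes.grab_frame(n); cv2.imwrite(f"pics/{n}0.png",f["image"][:,:,::-1])
    print(n,f["position"])
    for t in ["rack","rack_end","shaker","clamp_post","gauge","bar_face","tall_rack","dish_a","bottle"]:
        print(t,[(round(d["score"],2),w(f,d["at"]).round(0)) for d in eyes.mark_of(t,f)[:3]])
E
```

```text
pics
{'time_s': 0.0, 'qpos': array([ 1.20383794,  0.33389604,  0.03986759,  1.46628057, -0.0134037 ,
        1.34328852, -0.05849028]), 'qd': array([-3.65717647e-05,  5.64117474e-04, -5.65900312e-04,  2.87299630e-04,
       -1.37728849e-03, -4.41823321e-04, -3.89512064e-04]), 'joint_torque': array([ 1.54388586e-04, -6.58563066e+01,  1.36516850e+00, -4.05575252e+01,
        1.65964966e-02,  1.22253096e-02,  1.91767072e-05]), 'tcp_pos': array([ 171.83128419, -626.41619945,  238.42621633]), 'tcp_rot': array([-2.49736926e+00,  1.90450884e+00,  2.10008619e-03]), 'wrist_force': array([ 0.48507198, -0.16828997,  0.5792188 ]), 'wrist_torque': array([ 0.01410462, -0.04073387,  0.02897517]), 'opening': 85.5158965487812} 8.0
scene [1148.02322197 -150.05265528  909.85018961]
rack [(0.55, array([1446.,  148., 1208.])), (0.15, array([2075.,  777., 1837.]))]
rack_end [(0.61, array([1336.,   38., 1097.]))]
shaker [(0.79, array([2081.,  783., 1843.]))]
clamp_post [(0.95, array([2242.,  944., 2004.]))]
gauge [(0.93, array([1829.,  531., 1591.])), (0.6, array([2081.,  783., 1843.])), (0.38, array([1168
[... 356 characters left out ...]
]))]
top [ 510.32613041   98.04004914 1100.85211394]
rack [(0.83, array([ 825.,  413., 1415.]))]
rack_end [(0.87, array([ 818.,  406., 1409.])), (0.62, array([-478., -890.,  113.]))]
shaker [(0.81, array([-278., -691.,  312.])), (0.24, array([1186.,  774., 1777.]))]
clamp_post [(0.87, array([ 139., -274.,  729.]))]
gauge [(0.72, array([-427., -839.,  164.]))]
bar_face [(0.94, array([-486., -898.,  105.])), (0.7, array([ 136., -276.,  727.]))]
tall_rack [(0.72, array([ 198., -214.,  789.]))]
dish_a [(0.93, array([1175.,  762., 1765.])), (0.65, array([1442., 1030., 2033.])), (0.2, array([-275., -688.,  315.]))]
bottle [(0.86, array([ 828.,  416., 1419.])), (0.39, array([ 826.,  414., 1416.]))]
```

```bash
cat > h.py <<'E'
from rig import r, eyes
import numpy as np, cv2
def R(f):
    a=np.array(f["rotation"],float)
    return cv2.Rodrigues(a)[0] if a.size==3 else a
def w(f,p): return R(f)@np.array(p)+np.array(f["position"])
def proj(f,P):
    K=np.array(f["intrinsics"]); c=R(f).T@(np.array(P,float)-f["position"]); u=c[:2]/c[2]
    u=u*(1+f["k1"]*(u@u)); return K[:2,:2]@u+K[:2,2]
def ray(f,px):
    K=np.array(f["intrinsics"]); d=np.linalg.solve(K,[px[0],px[1],1])[:2]; u=d.copy()
    for _ in range(20): u=d/(1+f["k1"]*(u@u))
    return R(f)@np.array([u[0],u[1],1])
def atz(f,px,z):
    d=ray(f,px); p=np.array(f["position"]); return p+d*(z-p[2])/d[2]
E
python3 - <<'E'
from h import *
for n in ["scene","top"]:
    f=eyes.grab_frame(n); cv2.imwrite(f"pics/{n}1.png",f["image"][:,:,::-1])
    print(n,f["position"],f["rotation"],f["k1"])
    for t in ["rack","rack_end","shaker","clamp_post","gauge","bar_face","tall_rack","dish_a","bottle"]:
        print(t,[(round(d["score"],2),w(f,d["at"]).round(0),proj(f,w(f,d["at"])).round(0)) for d in eyes.mark_of(t,f)[:3]])
E
```

```text
scene [1148.02322197 -150.05265528  909.85018961] [-2.13058425 -1.39890219  0.48493203] -0.013159151983210748
rack [(0.86, array([543., 233.,   1.]), array([364., 246.]))]
rack_end [(0.73, array([ 634., -271.,  110.]), array([147., 331.])), (0.58, array([584., 272.,  22.]), array([387., 248.]))]
shaker [(0.9, array([ 566., -245.,    1.]), array([168., 325.]))]
clamp_post [(0.93, array([ 461., -150.,  133.]), array([186., 237.]))]
gauge [(0.72, array([ 679., -197.,  126.]), array([191., 333.]))]
bar_face [(0.89, array([ 631., -270.,  112.]), array([147., 329.]))]
tall_rack [(0.81, array([741., 143.,   3.]), array([368., 327.]))]
dish_a [(0.96, array([433., 409.,   0.]), array([405., 195.])), (0.7, array([587., 438.,   1.]), array([447., 233.]))]
bottle [(0.98, array([687., 377.,   1.]), array([448., 272.]))]
top [ 510.32613041   98.04004914 1100.85211394] [-2.16786651  2.21051433 -0.07302959] -0.12414040471330463
rack [(0.75, array([543., 236.,   3.]), array([248., 262.]))]
rack_end [(0.76, array([580., 273.,  22.]), array([229., 245.]))]
shaker [(0.84, array([ 564., -244.,    1.]), array([465., 249.])), (0.32, array([ 462., -150.,  131.]), array([440., 299.]))]
clamp_post [(0.78, array([ 461., -149.,  133.]), array([440., 299.]))]
gauge [(0.95, array([ 675., -197.,  127.]), array([459., 190.]))]
bar_face [(0.72, array([ 630., -265.,  112.]), array([491., 213.]))]
tall_rack [(0.75, array([742., 147.,   1.]), array([287., 172.]))]
dish_a [(0.91, array([430., 405.,  -3.]), array([172., 315.])), (0.64, array([589., 438.,   3.]), array([157., 243.]))]
bottle [(0.89, array([686., 376.,  -2.]), array([185., 199.])), (0.17, array([578., 273.,  23.]), array([229., 246.]))]
```

View pics/scene0.png

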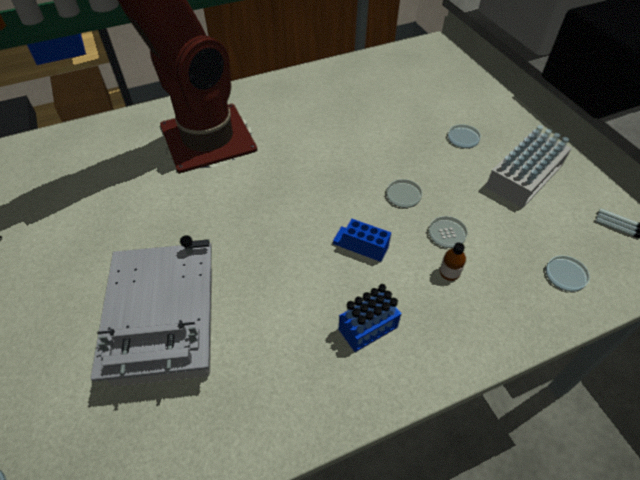

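View pics/top0.png

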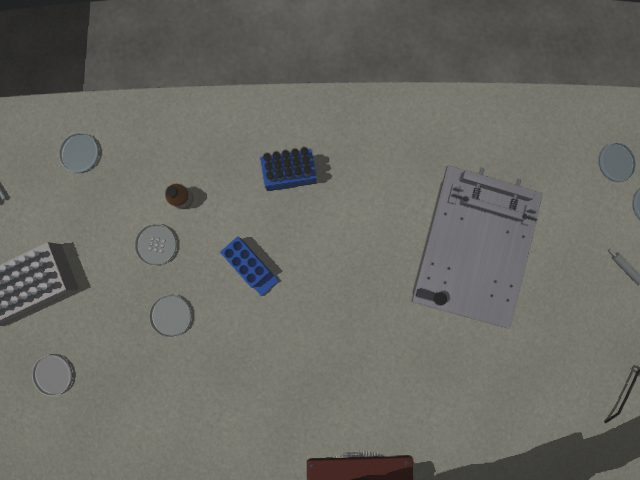

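>>> move_arm(motion=[[[-0.023,-0.034,0],0],[[-0.046,-0.068,0],0],[[-0.069,-0.102,0],0],[[-0.092,-0.136,0],0],[[-0.115,-0.17,0],0]])

```text
time_s: 2.42
tcp_pos: [306.4, -469.3, 239.5]
tcp_rot: [2.498, -1.905, 0.001]
wrist_force: [0.9, -0.7, -0.2]
opening: 85.7
```

>>> move_arm(motion=[[[-0.023,-0.034,0],0],[[-0.046,-0.068,0],0],[[-0.069,-0.102,0],0],[[-0.092,-0.136,0],0],[[-0.115,-0.17,0],0]])

```text
time_s: 2.83
tcp_pos: [440.0, -313.4, 239.7]
tcp_rot: [2.498, -1.905, 0.001]
wrist_force: [0.6, -1.0, 0.3]
opening: 85.5
```

```bash
cat >> h.py <<'E'
def goto(P,yawx=None):
    """tool-axis shift in m and roll to bring tcp to P and tool x to yaw"""
    s=r.sense(); T=cv2.Rodrigues(np.array(s["tcp_rot"]))[0]
    d=T.T@(np.array(P,float)-s["tcp_pos"])/1000
    y=np.arctan2(T[1,0],T[0,0]); ro=None
    if yawx is not None: ro=-((yawx-y+np.pi)%(2*np.pi)-np.pi)
    print("tcp",s["tcp_pos"].round(1),"tilt",np.arccos(-T[2,2]).round(4),"yawx",y.round(4),"shift",d.round(4),"roll",ro,"t",s["time_s"],"F",s["wrist_force"].round(1),"op",round(s["opening"],1),"q",s["qpos"].round(2))
E
python3 - <<'E'
from h import *
goto([543,235,220],-0.80)
f=eyes.grab_frame("wrist"); cv2.imwrite("pics/w1.png",f["image"][:,:,::-1])
print(f["position"],R(f).round(2))
for t in ["shaker","clamp_post","gauge","bar_face"]:
    print(t,[(round(d["score"],2),w(f,d["at"]).round(0),proj(f,w(f,d["at"])).round(0)) for d in eyes.mark_of(t,f)[:3]])
E
```

```text
tcp [ 440.  -313.4  239.7] tilt 0.0008 yawx -1.3032 shift [-0.5016 -0.2444  0.0195] roll -0.5032177913508296 t 2.8333 F [ 0.6 -1.   0.3] op 85.5 q [ 0.76  0.12 -0.24  1.72  0.03  1.3  -0.79]
[ 506.88365586 -293.95367246  374.14087286] [[ 0.26 -0.93 -0.26]
 [-0.96 -0.25 -0.07]
 [ 0.    0.27 -0.96]]
shaker [(0.92, array([ 566., -246.,    5.]), array([281.,  40.]))]
clamp_post []
gauge []
bar_face []
```

View pics/w1.png

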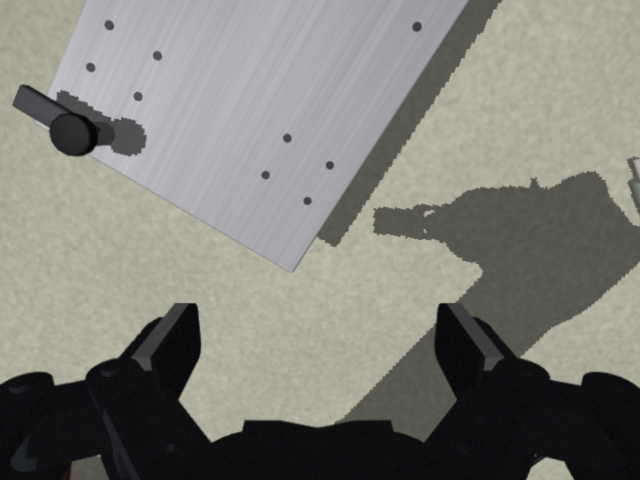

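>>> move_arm(motion=[[[-0.034,-0.0163,0],0],[[-0.068,-0.0326,0],0],[[-0.102,-0.0489,0],0],[[-0.136,-0.0652,0],0],[[-0.17,-0.0815,0],0]])

```text
time_s: 3.5
tcp_pos: [472.1, -129.8, 239.5]
tcp_rot: [2.495, -1.909, 0.001]
wrist_force: [1.1, -1.2, -0.7]
opening: 85.2
```

>>> move_arm(motion=[[[-0.034,-0.0163,0],0],[[-0.068,-0.0326,0],0],[[-0.102,-0.0489,0],0],[[-0.136,-0.0652,0],0],[[-0.17,-0.0815,0],0]])

```text
time_s: 3.92
tcp_pos: [506.5, 55.6, 239.6]
tcp_rot: [2.495, -1.909, 0.001]
wrist_force: [0.7, -0.5, -0.1]
opening: 85.3
```

>>> move_arm(motion=[[[-0.034,-0.0163,0],-0.1],[[-0.068,-0.0326,0],-0.2],[[-0.102,-0.0489,0],-0.3],[[-0.136,-0.0652,0],-0.4],[[-0.162,-0.0815,0],-0.5]])

```text
time_s: 4.33
tcp_pos: [542.4, 234.8, 239.4]
tcp_rot: [-2.894, 1.223, -0.0]
wrist_force: [-0.2, 0.8, 0.6]
opening: 85.4
```

Run:
```python
from h import *
goto([543,235,17],-0.80)
f=eyes.grab_frame("wrist"); cv2.imwrite("pics/w2.png",f["image"][:,:,::-1])
print(f["position"],R(f).round(2))
for t in ["rack","rack_end"]:
    print(t,[(round(d["score"],2),w(f,d["at"]).round(1),proj(f,w(f,d["at"])).round(0)) for d in eyes.mark_of(t,f)[:3]])
g=eyes.grab_frame("top")
for t in ["rack","rack_end"]:
    print(t,[(round(d["score"],2),w(g,d["at"]).round(1),proj(g,w(g,d["at"])).round(0)) for d in eyes.mark_of(t,g)[:3]])
```

```text
tcp [542.4 234.8 239.4] tilt 0.0004 yawx -0.7996 shift [ 2.000e-04 -5.000e-04  2.224e-01] roll 0.0003529383327034452 t 4.3333 F [-0.2  0.8  0.6] op 85.4 q [ 0.12  0.3  -0.74  1.58  0.2   1.34 -1.44]
[592.05741162 284.35558099 373.863307  ] [[ 0.7  -0.69 -0.2 ]
 [-0.72 -0.67 -0.19]
 [-0.    0.27 -0.96]]
rack [(0.66, array([541.6, 237.9,   1.4]), array([315., 200.]))]
rack_end [(0.85, array([581.2, 268.8,  20.4]), array([321., 147.]))]
rack [(0.56, array([543.6, 236.5,   3.6]), array([247., 262.])), (0.21, array([740.8, 143.8,  -2.3]), array([289., 172.]))]
rack_end [(0.2, array([544.3, 240.3,   2.5]), array([246., 262.]))]
```

View pics/w2.png

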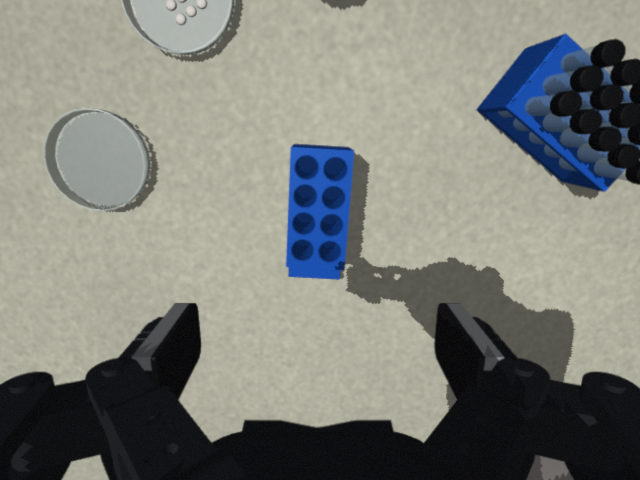

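Run:
```python
from h import *
f=eyes.grab_frame("wrist"); im=f["image"].astype(int)
cv2.imwrite("pics/w3.png",cv2.resize(f["image"][130:290,250:390,::-1],None,fx=4,fy=3.75,interpolation=cv2.INTER_CUBIC))
# hole pixels
for p in [(306,166),(335,167),(304,250),(330,251)]: print(atz(f,p,55).round(1))
c=np.array([atz(f,p,55)[:2] for p in [(306,166),(335,167),(304,250),(330,251)]])
v=(c[0]+c[1]-c[2]-c[3])/2; print(v,np.hypot(*v),np.arctan2(v[1],v[0]),c.mean(0))
for p in [(293,147),(353,150),(345,265),(288,264)]: print(atz(f,p,55).round(1))
```

```text
[563.9 265.2  55. ]
[579.2 248.1  55. ]
[512.  218.6  55. ]
[526.4 202.2  55. ]
[52.32475935 46.24300069] 69.83047725648163 0.7237749877826677 [545.34497899 233.5228978 ]
[567.5 282.6  55. ]
[598.3 247.1  55. ]
[526.3 184.3  55. ]
[493.5 219.9  55. ]
```

View pics/w3.png

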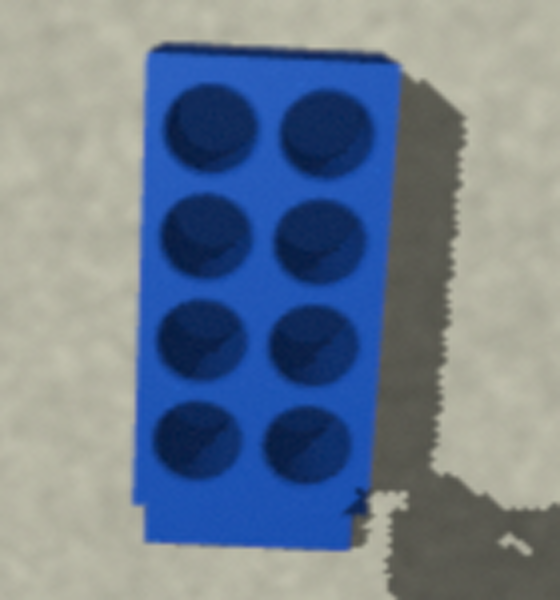

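Run:
```python
from h import *
f=eyes.grab_frame("wrist")
c=np.array([atz(f,(250+x/4,130+y/3.75),55)[:2] for x,y in [(150,52),(400,65),(370,488),(135,503)]])
h=np.array([atz(f,(250+x/4,130+y/3.75),55)[:2] for x,y in [(212,128),(327,134),(308,445),(198,440)]])
for a in (c,h):
    v=(a[0]+a[1]-a[2]-a[3])/2;u=(a[0]+a[3]-a[1]-a[2])/2
    print(a.mean(0),np.hypot(*v),np.hypot(*u),np.arctan2(v[1],v[0]),np.arctan2(u[1],u[0])-np.pi/2)
yaw=.735;P=a.mean(0)
goto([P[0],P[1],140],yaw-np.pi/2)
```

```text
[545.80770434 237.23605946] 96.44624619167952 49.31150079082197 0.7145526001687185 0.7730754829642636
[544.62420535 236.73498175] 68.9240844622019 22.933476123153184 0.7135145927569863 0.7106572739305475
tcp [542.5 231.6 239.4] tilt 0.001 yawx -0.8066 shift [-0.0023 -0.0051  0.0994] roll 0.02921683012183518 t 4.7333 F [-0.4 -1.  -0.3] op 85.8 q [ 0.13  0.29 -0.73  1.59  0.2   1.34 -1.44]
```

>>> move_arm(motion=[[[0,-0.0025,0.03],0.045],[[0,-0.0025,0.06],0.045],[[0,-0.0025,0.09],0.045],[[0,-0.0025,0.12],0.045],[[0,-0.0025,0.14],0.045]])

```text
time_s: 5.15
tcp_pos: [543.1, 233.3, 96.8]
tcp_rot: [2.86, -1.295, -0.001]
wrist_force: [0.6, -0.1, 1.2]
opening: 85.3
```

Run:
```python
from h import *
goto([545,236,17],.725-np.pi/2)
f=eyes.grab_frame("wrist"); cv2.imwrite("pics/w4.png",f["image"][:,:,::-1])
for t in ["rack","rack_end"]:
    print(t,[(round(d["score"],2),w(f,d["at"]).round(1),proj(f,w(f,d["at"])).round(0)) for d in eyes.mark_of(t,f)[:3]])
goto([545,236,17],.725-np.pi/2)
```

```text
tcp [543.1 233.3  96.8] tilt 0.0023 yawx -0.8504 shift [-0.0008 -0.0034  0.0798] roll -0.004558949292384984 t 5.15 F [ 0.6 -0.1  1.2] op 85.3 q [ 0.08  0.42 -0.69  1.74  0.3   1.09 -1.56]
rack [(0.63, array([541.7, 241.3,   2.3]), array([307., 239.]))]
rack_end [(0.9, array([579.7, 269. ,  21.6]), array([314., 163.]))]
tcp [543.3 234.   98.6] tilt 0.0026 yawx -0.8497 shift [-0.0003 -0.0029  0.0816] roll -0.003875497274496098 t 5.3 F [ 0.6  1.3 -0.1] op 85.9 q [ 0.08  0.42 -0.69  1.74  0.3   1.09 -1.56]
```

View pics/w4.png

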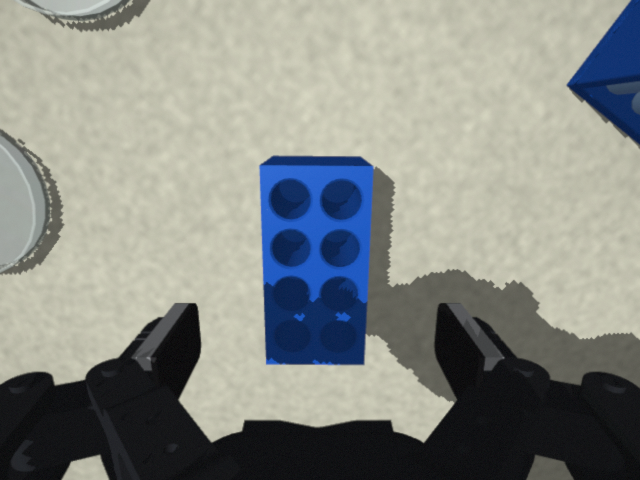

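Run:
```python
from h import *
f=eyes.grab_frame("wrist")
h=np.array([atz(f,p,55)[:2] for p in [(290,199),(341,199),(338,334),(293,335)]])
for a in (h,):
    v=(a[0]+a[1]-a[2]-a[3])/2;u=(a[0]+a[3]-a[1]-a[2])/2
    print(a.mean(0),np.hypot(*v),np.hypot(*u),np.arctan2(v[1],v[0]),np.arctan2(u[1],u[0])-np.pi/2)
P=a.mean(0); goto([P[0],P[1],17],.725-np.pi/2)
c=f["position"]; print(c)
```

```text
[544.66622086 237.64375233] 68.5733119710929 22.78717075666637 0.7195994048298355 0.7335088477487348
tcp [544.2 234.8 100.2] tilt 0.0003 yawx -0.8493 shift [-0.0018 -0.0022  0.0832] roll -0.0035493363994856253 t 5.35 F [0.3 0.5 0.6] op 85.6 q [ 0.08  0.42 -0.69  1.74  0.3   1.09 -1.56]
[595.62852059 281.12271569 232.78301773]
```

>>> move_arm(motion=[[[-0.0015,-0.002,0.02],0],[[-0.0015,-0.002,0.045],0],[[-0.0015,-0.002,0.065],0],[[-0.0015,-0.002,0.0825],0],[[-0.0015,-0.002,0.0825],0]])

```text
time_s: 5.77
tcp_pos: [543.9, 237.0, 15.8]
tcp_rot: [2.861, -1.293, -0.002]
wrist_force: [-0.3, -0.1, -0.3]
opening: 85.7
```

>>> move_arm(motion=[[[0,0,0],0],[[0,0,0],0],[[0,0,0],0],[[0,0,0],0],[[0,0,0],0]], gripper=0.0)

```text
time_s: 6.18
tcp_pos: [545.9, 238.4, 19.2]
tcp_rot: [-2.861, 1.292, -0.004]
wrist_force: [-0.2, -0.5, 6.2]
opening: 49.7
```

>>> move_arm(motion=[[[0,0,0],0],[[0,0,0],0],[[0,0,0],0],[[0,0,0],0],[[0,0,0],0]])

```text
time_s: 6.6
tcp_pos: [545.9, 238.5, 19.2]
tcp_rot: [-2.861, 1.292, -0.004]
wrist_force: [-0.5, -1.2, 6.6]
opening: 49.4
```

>>> move_arm(motion=[[[0,0,-0.02],0],[[0,0,-0.05],0],[[0,0,-0.085],0],[[0,0,-0.12],0],[[0,0,-0.155],0]])

```text
time_s: 7.02
tcp_pos: [544.1, 238.1, 174.6]
tcp_rot: [-2.863, 1.292, -0.001]
wrist_force: [1.0, 0.1, -1.0]
opening: 49.2
```

>>> move_arm(motion=[[[0,0,-0.03],0],[[0,0,-0.04],0],[[0,0,-0.04],0],[[0,0,-0.04],0],[[0,0,-0.04],0]])

```text
time_s: 7.43
tcp_pos: [543.6, 237.3, 210.1]
tcp_rot: [2.862, -1.292, -0.002]
wrist_force: [1.3, 0.2, -2.3]
opening: 49.3
```

Run:
```python
from h import *
from scipy.optimize import least_squares
# shaker pose fit from marks
M={"shaker":(0,0,0),"clamp_post":(-125,60,130),"gauge":(89,80,126),"bar_face":(70,0,113)}
obs=[]
for n in ["scene","top"]:
    f=eyes.grab_frame(n)
    if n=="scene": cv2.imwrite("pics/s2.png",f["image"][:,:,::-1])
    for t in M:
        for d in eyes.mark_of(t,f)[:1]:
            p=w(f,d["at"]); print(n,t,round(d["score"],2),p.round(1)); obs.append((M[t],p))
obs+= [((0,0,0),(566,-246,5))]
def res(x):
    c,s=np.cos(x[2]),np.sin(x[2]); 
    return np.concatenate([[c*m[0]-s*m[1]+x[0]-p[0],s*m[0]+c*m[1]+x[1]-p[1]] for m,p in obs])
o=least_squares(res,[565,-245,-.3],loss="soft_l1",f_scale=4); print(o.x,o.fun.round(1))
x=o.x; c,s=np.cos(x[2]),np.sin(x[2])
f=eyes.grab_frame("wrist"); cv2.imwrite("pics/w5.png",f["image"][:,:,::-1])
goto([x[0],x[1],230],x[2]-np.pi/2)
g=eyes.grab_frame("top"); im=g["image"][:,:,::-1].copy()
for X,Y,Z in [(-145,-105,90),(145,-105,90),(145,105,90),(-145,105,90),(70,-65,128),(70,65,128),(-125,60,130),(89,80,126)]:
    q=proj(g,[c*X-s*Y+x[0],s*X+c*Y+x[1],Z]); cv2.circle(im,tuple(int(round(v)) for v in q),1,(0,0,255),-1)
cv2.imwrite("pics/t2.png",cv2.resize(im[140:350,390:570],None,fx=2.85,fy=2.85,interpolation=cv2.INTER_CUBIC))
```

```text
scene shaker 0.82 [ 566.1 -245.7    5. ]
scene clamp_post 0.76 [ 461.1 -153.9  131.5]
scene gauge 0.6 [ 677.  -196.4  125.7]
scene bar_face 0.96 [ 634.9 -269.7  112.4]
top shaker 0.95 [ 563.8 -242.8    0.8]
top clamp_post 0.83 [ 460.4 -151.   129.5]
top gauge 0.56 [ 671.8 -193.7  124.7]
top bar_face 0.65 [ 630.8 -265.8  111.9]
[ 5.65038432e+02 -2.45931027e+02 -2.90877133e-01] [-1.1 -0.2  1.4  1.2 -3.7  1.6 -2.8  3.7  1.3 -3.2  2.1 -1.6  1.4 -1.1
  1.3 -0.2 -1.   0.1]
tcp [544.3 238.  211.8] tilt 0.0001 yawx -0.848 shift [ 0.3766  0.3045 -0.0183] roll 1.0136445409348847 t 7.9833 F [ 0.1  1.  -1.4] op 49.4 q [ 0.11  0.32 -0.73  1.61  0.22  1.29 -1.5 ]
```

View pics/t2.png

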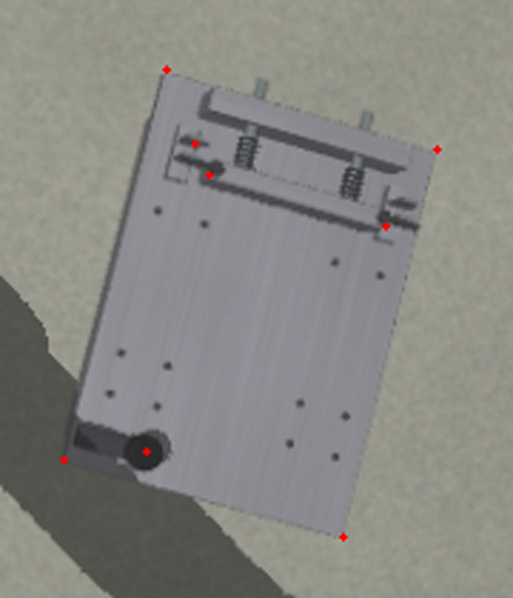

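View pics/w5.png

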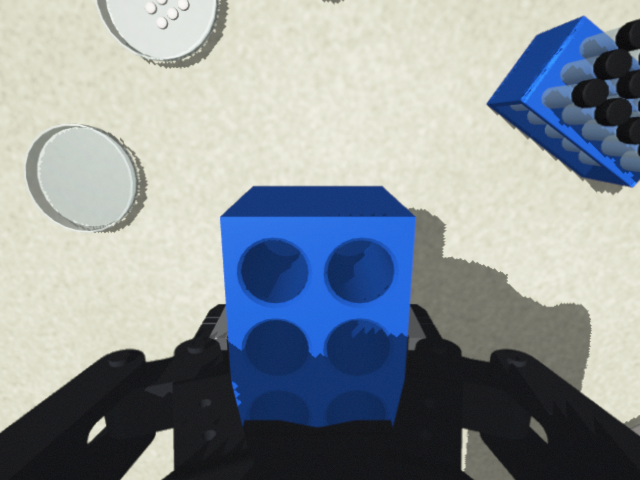

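>>> move_arm(motion=[[[0.018,0.015,0],0.08],[[0.044,0.037,0],0.18],[[0.07,0.06,0],0.28],[[0.096,0.082,0],0.39],[[0.122,0.104,0],0.5]])

```text
time_s: 8.45
tcp_pos: [546.8, 76.1, 212.0]
tcp_rot: [-2.449, 1.967, -0.001]
wrist_force: [0.2, 0.0, -0.7]
opening: 49.4
```

>>> move_arm(motion=[[[0.031,0.0065,0],0.1],[[0.062,0.013,0],0.2],[[0.094,0.02,0],0.31],[[0.125,0.026,0],0.41],[[0.157,0.033,0],0.514]])

```text
time_s: 8.87
tcp_pos: [549.4, -84.1, 212.1]
tcp_rot: [-1.869, 2.524, -0.001]
wrist_force: [0.2, 0.1, -0.8]
opening: 49.3
```

>>> move_arm(motion=[[[0.035,-0.011,0],0],[[0.075,-0.024,0],0],[[0.11,-0.034,0],0],[[0.14,-0.044,0],0],[[0.153,-0.048,0],0]])

```text
time_s: 9.28
tcp_pos: [550.3, -249.0, 211.5]
tcp_rot: [1.867, -2.524, 0.002]
wrist_force: [-0.4, -0.4, -1.4]
opening: 49.4
```

Run:
```python
from h import *
goto([550.6,-241.7,140],-.291-np.pi/2)
f=eyes.grab_frame("wrist"); cv2.imwrite("pics/w6.png",f["image"][:,:,::-1])
for t in ["rack","rack_end","gauge","bar_face"]:
    print(t,[(round(d["score"],2),w(f,d["at"]).round(1),proj(f,w(f,d["at"])).round(0)) for d in eyes.mark_of(t,f)[:3]])
goto([550.6,-241.7,140],-.291-np.pi/2)
```

```text
tcp [ 550.3 -249.   211.5] tilt 0.0021 yawx -1.8677 shift [-0.0072  0.0019  0.0715] roll -0.005909409138381783 t 9.2833 F [-0.4 -0.4 -1.4] op 49.4 q [ 0.62  0.28 -0.33  1.61  0.1   1.27 -1.59]
rack []
rack_end [(0.59, array([ 591.3, -261.7,  212.7]), array([320., 205.]))]
gauge [(0.58, array([ 668.5, -194.6,  127. ]), array([150.,  69.]))]
bar_face [(0.82, array([ 633.9, -265.1,  113.6]), array([302.,  96.]))]
tcp [ 551.9 -241.5  211.8] tilt 0.001 yawx -1.8604 shift [0.0007 0.0012 0.0718] roll 0.0014044212211445917 t 9.5333 F [-0.4 -0.1 -1.9] op 49.4 q [ 0.62  0.28 -0.34  1.61  0.09  1.27 -1.59]
```

View pics/w6.png

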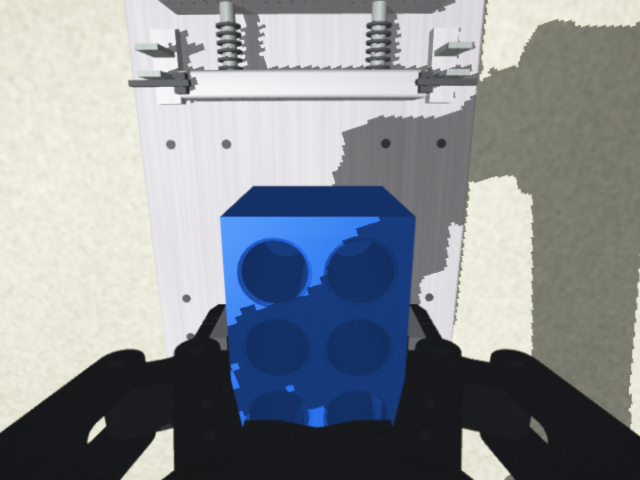

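Run:
```python
from h import *
f=eyes.grab_frame("wrist"); print(f["intrinsics"][0],f["position"])
x=[565,-246,-.291]; c,s=np.cos(x[2]),np.sin(x[2])
def loc(p): d=p[:2]-np.array(x[:2]); return np.array([c*d[0]+s*d[1],-s*d[0]+c*d[1],p[2]]).round(1)
cv2.imwrite("pics/w7.png",cv2.resize(f["image"][20:220,120:490,::-1],None,fx=2.1,fy=2.1,interpolation=cv2.INTER_CUBIC))
print("bar top front corners",loc(atz(f,(187,100),128)),loc(atz(f,(418,97),128)))
print("rack end top corners at 250",loc(atz(f,(221,216),249)),loc(atz(f,(415,215),249)))
print("rack end bottom", loc(atz(f,(253,186),194)),loc(atz(f,(383,186),194)))
print("cam",loc(np.array(f["position"])))
print("tcp",loc(r.sense()["tcp_pos"]), )
goto([551,-242,140],-.291-np.pi/2)
```

```text
[398.00316097   0.         317.27549467] [ 618.44217255 -260.67710379  346.20844595]
bar top front corners [ 67.9  69.5 128. ] [ 69.4 -50.7 128. ]
rack end top corners at 250 [ 33.4  25.5 249. ] [ 33.7 -23.  249. ]
rack end bottom [ 32.7  26.1 194. ] [ 32.8 -23.7 194. ]
cam [ 55.4   1.3 346.2]
tcp [-13.9   0.9 211.9]
tcp [ 552.  -241.2  211.9] tilt 0.0008 yawx -1.8597 shift [0.0011 0.0007 0.0719] roll 0.002105589097977756 t 9.5833 F [-0.   0.2 -2.2] op 49.5 q [ 0.62  0.27 -0.34  1.61  0.09  1.27 -1.59]
```

View pics/w7.png

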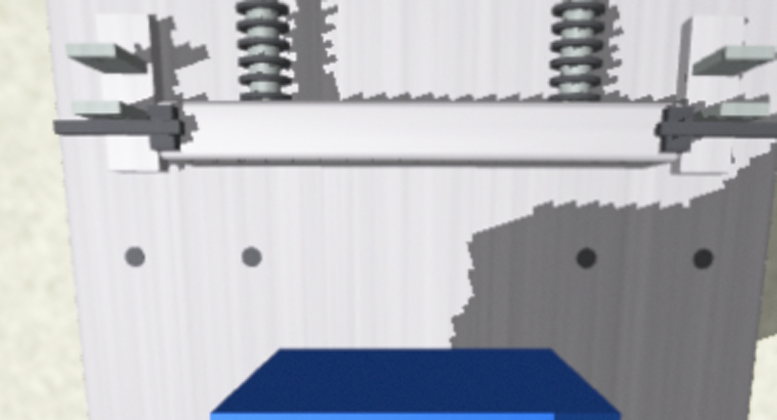

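Run:
```python
from h import *
im=cv2.imread("pics/w6.png"); g=im.mean(2).astype(int)
for row in (80,83,90,96,98,100,102,104): print(row,[ (i,g[row,i]) for i in range(120,500,1) if abs(g[row,i]-g[row,i-1])>25])
f=eyes.grab_frame("wrist")
for d in eyes.masks_of("bar_face",f)[:2]:
    m=d["mask"]; ys,xs=np.where(m); print(d["score"],xs.min(),xs.max(),ys.min(),ys.max(),xs.mean())
```

```text
80 [(128, np.int64(172)), (190, np.int64(85)), (196, np.int64(146)), (197, np.int64(223)), (415, np.int64(146)), (416, np.int64(80)), (480, np.int64(180)), (481, np.int64(223)), (483, np.int64(136))]
83 [(128, np.int64(166)), (129, np.int64(117)), (188, np.int64(77)), (189, np.int64(42)), (191, np.int64(94)), (197, np.int64(153)), (198, np.int64(227)), (414, np.int64(192)), (415, np.int64(122)), (416, np.int64(64))]
90 [(174, np.int64(168)), (175, np.int64(115)), (186, np.int64(61)), (189, np.int64(91)), (190, np.int64(156)), (193, np.int64(231)), (417, np.int64(165)), (418, np.int64(83)), (432, np.int64(127)), (433, np.int64(207)), (476, np.int64(164)), (477, np.int64(129))]
96 [(429, np.int64(175)), (430, np.int64(219)), (453, np.int64(168)), (454, np.int64(138)), (455, np.int64(193)), (470, np.int64(146))]
98 [(180, np.int64(211)), (181, np.int64(130)), (425, np.int64(164)), (426, np.int64(136)), (429, np.int64(182)), (430, np.int64(222)), (470, np.int64(157)), (471, np.int64(120))]
100 [(181, np.int64(143)), (182, np.int64(94)), (187, np.int64(160)), (190, np.int64(136)), (194, np.int64(143)), (425, np.int64(166)), (426, np.int64(136)), (429, np.int64(194)), (430, np.int64(223)), (468, np.int64(140))]
102 [(181, np.int64(145)), (182, np.int64(96)), (186, np.int64(199)), (187, np.int64(231)), (190, np.int64(196)), (191, np.int64(149)), (194, np.int64(218)), (425, np.int64(169)), (429, np.int64(170)), (464, np.int64(143)), (465, np.int64(116))]
104 [(186, np.int64(220)), (464, np.int64(137))]
0.71 147 494 0 100 320.2708148411149
0.23 140 500 0 346 319.92995532770055
```

>>> move_arm(motion=[[[0,0,0.02],0],[[0,0,0.045],0],[[0,0,0.07],0],[[0,0,0.085],0],[[0,0,0.092],0]])

```text
time_s: 10.1
tcp_pos: [550.4, -241.7, 117.4]
tcp_rot: [1.877, -2.518, -0.005]
wrist_force: [-0.4, -0.4, -1.4]
opening: 49.4
```

>>> move_arm(motion=[[[0,0,0.002],0],[[0,0,0.004],0],[[0,0,0.006],0],[[0,0,0.007],0],[[0,0,0.007],0]])

```text
time_s: 10.52
tcp_pos: [551.9, -243.2, 113.5]
tcp_rot: [-1.875, 2.52, -0.002]
wrist_force: [0.8, 0.2, -1.5]
opening: 49.5
```

Run:
```python
from h import *
goto([551,-242,108],-.291-np.pi/2)
f=eyes.grab_frame("wrist"); cv2.imwrite("pics/w8.png",f["image"][:,:,::-1])
f=eyes.grab_frame("scene"); cv2.imwrite("pics/s8.png",cv2.resize(f["image"][200:400,60:260,::-1],None,fx=3,fy=3,interpolation=cv2.INTER_CUBIC))
for i in range(1): goto([551,-242,108],-.291-np.pi/2)
```

```text
tcp [ 551.9 -243.2  113.5] tilt 0.0011 yawx -1.862 shift [-0.0009  0.0012  0.0055] roll -0.00022172090650762755 t 10.5167 F [ 0.8  0.2 -1.5] op 49.5 q [ 0.61  0.36 -0.33  1.72  0.13  1.09 -1.62]
tcp [ 551.8 -243.2  113.4] tilt 0.0009 yawx -1.8621 shift [-0.001   0.0011  0.0054] roll -0.0002741414850486734 t 10.6167 F [ 0.3  0.3 -2.5] op 49.6 q [ 0.61  0.36 -0.33  1.72  0.13  1.09 -1.62]
```

View pics/w8.png

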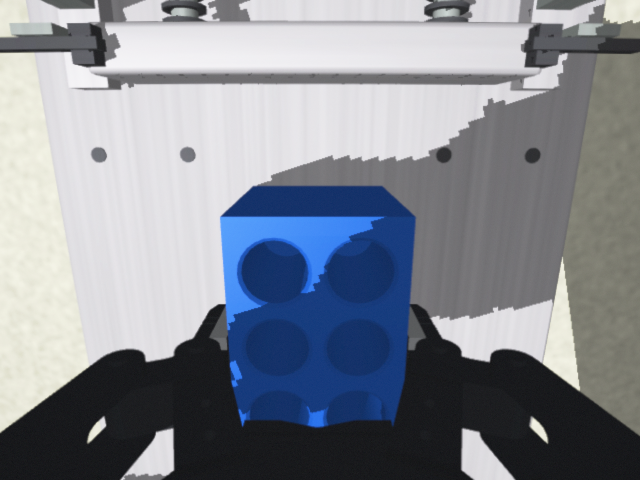

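View pics/s8.png

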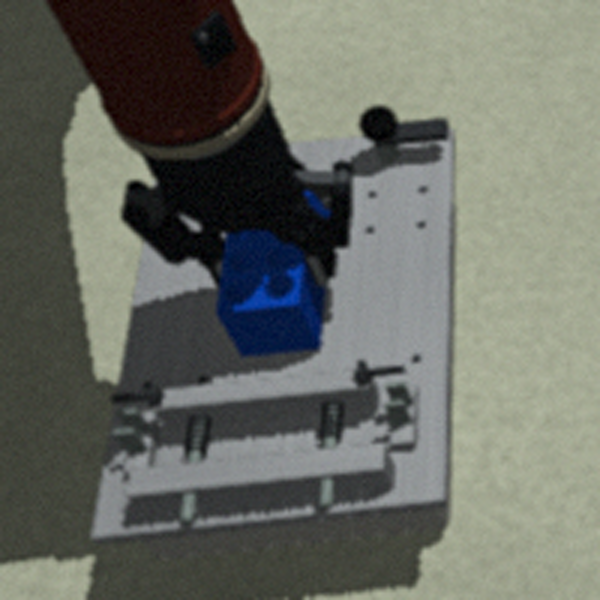

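>>> move_arm(motion=[[[0,0,0.001],0],[[0,0,0.002],0],[[0,0,0.003],0],[[0,0,0.004],0],[[0,0,0.004],0]])

```text
time_s: 11.03
tcp_pos: [551.5, -243.1, 109.3]
tcp_rot: [1.875, -2.52, 0.0]
wrist_force: [-3.2, 1.5, 3.8]
opening: 49.5
```

>>> move_arm(motion=[[[0,0,0.0005],0],[[0,0,0.001],0],[[0,0,0.0015],0],[[0,0,0.002],0],[[0,0,0.002],0]])

```text
time_s: 11.45
tcp_pos: [551.5, -243.1, 109.2]
tcp_rot: [1.875, -2.52, 0.001]
wrist_force: [-11.7, 3.9, 20.4]
opening: 49.6
```

>>> move_arm(motion=[[[0,0,-0.0005],0],[[0,0,-0.0012],0],[[0,0,-0.0015],0],[[0,0,-0.0015],0],[[0,0,-0.0015],0]])

```text
time_s: 11.87
tcp_pos: [551.5, -243.1, 109.2]
tcp_rot: [1.876, -2.52, 0.001]
wrist_force: [-4.7, 2.8, 8.2]
opening: 49.6
```

Run:
```python
from h import *
f=eyes.grab_frame("wrist"); cv2.imwrite("pics/w9.png",f["image"][:,:,::-1])
g=eyes.grab_frame("scene"); cv2.imwrite("pics/s9.png",cv2.resize(g["image"][220:400,80:240,::-1],None,fx=3.3,fy=3.3,interpolation=cv2.INTER_CUBIC))
goto([551,-242,108],-.291-np.pi/2)
```

```text
tcp [ 551.5 -243.1  109.2] tilt 0.0003 yawx -1.8621 shift [-0.0009  0.0008  0.0012] roll -0.0002978763486565228 t 11.9667 F [-4.5  1.6  7.4] op 49.6 q [ 0.61  0.36 -0.33  1.72  0.13  1.08 -1.62]
```

View pics/w9.png

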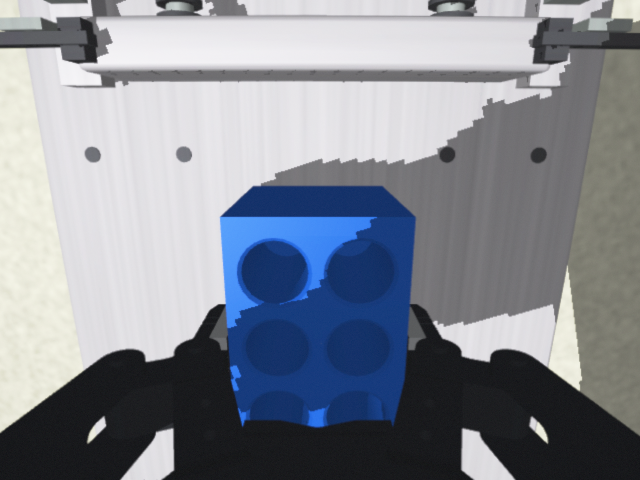

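View pics/s9.png

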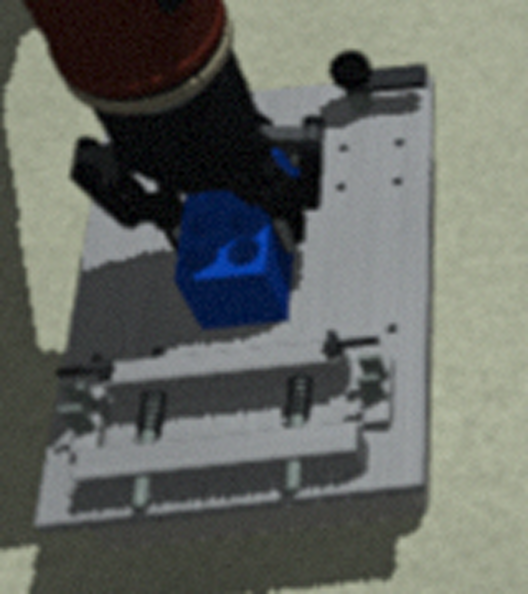

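>>> move_arm(motion=[[[0,-0.003,-0.0004],0],[[0,-0.008,-0.0004],0],[[0,-0.014,-0.0004],0],[[0,-0.019,-0.0004],0],[[0,-0.022,-0.0004],0]])

```text
time_s: 12.38
tcp_pos: [573.2, -249.6, 109.3]
tcp_rot: [-1.875, 2.52, -0.0]
wrist_force: [-5.9, 0.8, 9.0]
opening: 49.3
```

>>> move_arm(motion=[[[0,-0.002,0],0],[[0,-0.004,0],0],[[0,-0.005,0],0],[[0,-0.005,0],0],[[0,-0.005,0],0]])

```text
time_s: 12.8
tcp_pos: [577.8, -250.9, 109.2]
tcp_rot: [-1.875, 2.52, -0.001]
wrist_force: [-3.5, 2.1, 6.6]
opening: 49.3
```

Run:
```python
from h import *
f=eyes.grab_frame("wrist"); cv2.imwrite("pics/w10.png",f["image"][:,:,::-1])
goto([551,-242,108],-.291-np.pi/2)
x=[565,-246,-.291]; c,s=np.cos(x[2]),np.sin(x[2])
d=r.sense()["tcp_pos"][:2]-np.array(x[:2]); print(c*d[0]+s*d[1],-s*d[0]+c*d[1])
```

```text
tcp [ 577.8 -251.   109.2] tilt 0.0005 yawx -1.8621 shift [-0.0009  0.0283  0.0012] roll -0.00030013878518397874 t 12.85 F [-3.5  1.7  6. ] op 49.2 q [ 0.59  0.41 -0.32  1.65  0.14  1.1  -1.63]
13.690540711454112 -1.101034367664504
```

View pics/w10.png

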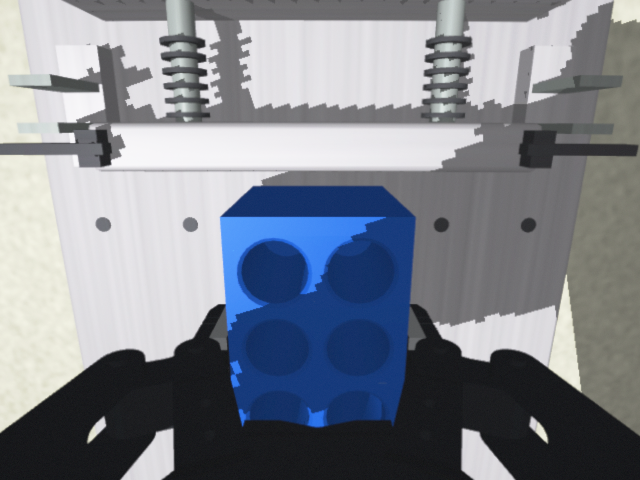

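>>> move_arm(motion=[[[0,-0.002,0],0],[[0,-0.004,0],0],[[0,-0.006,0],0],[[0,-0.008,0],0],[[0,-0.009,0],0]])

```text
time_s: 13.27
tcp_pos: [586.3, -253.5, 109.3]
tcp_rot: [1.875, -2.52, 0.0]
wrist_force: [-5.0, 2.0, 8.1]
opening: 49.1
```

>>> move_arm(motion=[[[0,-0.001,0],0],[[0,-0.002,0],0],[[0,-0.003,0],0],[[0,-0.003,0],0],[[0,-0.003,0],0]])

```text
time_s: 13.68
tcp_pos: [588.8, -254.3, 109.3]
tcp_rot: [1.875, -2.52, -0.001]
wrist_force: [-6.4, 1.8, 8.3]
opening: 49.5
```

```bash
cat > look.py <<'E'
from h import *
import sys
f=eyes.grab_frame("wrist"); im=f["image"][:,:,::-1]
cv2.imwrite(f"pics/{sys.argv[1]}.png",im)
goto([551,-242,108],-.291-np.pi/2)
x=[565,-246,-.291]; c,s=np.cos(x[2]),np.sin(x[2])
d=r.sense()["tcp_pos"][:2]-np.array(x[:2]); print(c*d[0]+s*d[1],-s*d[0]+c*d[1])
F=r.sense()["wrist_force"]; print("Fx shaker",c*F[0]+s*F[1])
E
python3 look.py w11
```

```text
tcp [ 588.8 -254.3  109.3] tilt 0.0005 yawx -1.8621 shift [-0.0009  0.0398  0.0013] roll -0.0002789034902104248 t 13.7333 F [-6.   2.7  7.3] op 49.3 q [ 0.59  0.43 -0.32  1.62  0.15  1.11 -1.63]
25.203674100764168 -1.0829469542119972
Fx shaker -6.50605818249252
```

View pics/w11.png

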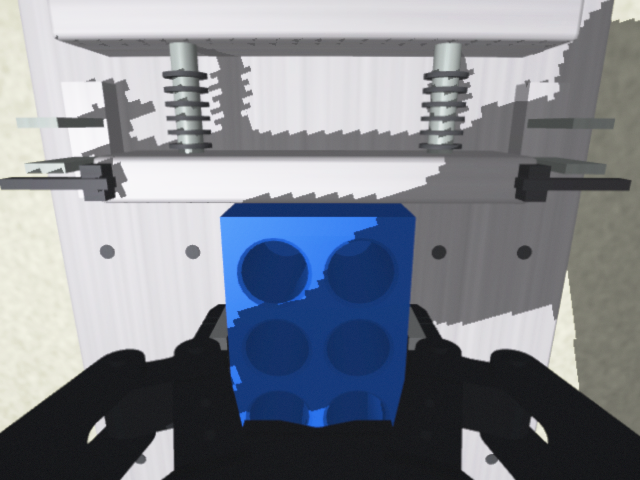

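>>> move_arm(motion=[[[0,-0.001,0],0],[[0,-0.002,0],0],[[0,-0.003,0],0],[[0,-0.004,0],0],[[0,-0.005,0],0]])

```text
time_s: 14.15
tcp_pos: [592.8, -255.5, 109.3]
tcp_rot: [1.874, -2.519, -0.003]
wrist_force: [-12.1, 4.5, 11.4]
opening: 49.3
```

>>> move_arm(motion=[[[0,-0.0008,0],0],[[0,-0.0016,0],0],[[0,-0.002,0],0],[[0,-0.002,0],0],[[0,-0.002,0],0]])

```text
time_s: 14.57
tcp_pos: [594.4, -256.0, 109.3]
tcp_rot: [1.874, -2.519, -0.004]
wrist_force: [-12.5, 4.1, 12.3]
opening: 49.3
```

```bash
python3 look.py w12
python3 - <<'E'
from h import *
g=eyes.grab_frame("scene"); cv2.imwrite("pics/s12.png",cv2.resize(g["image"][260:400,80:240,::-1],None,fx=4,fy=4,interpolation=cv2.INTER_CUBIC))
g=eyes.grab_frame("top"); cv2.imwrite("pics/t12.png",cv2.resize(g["image"][150:250,430:560,::-1],None,fx=5,fy=5,interpolation=cv2.INTER_CUBIC))
E
```

```text
tcp [ 594.4 -255.9  109.3] tilt 0.0031 yawx -1.8622 shift [-0.0009  0.0455  0.0014] roll -0.0004509069813503075 t 14.6167 F [-13.    4.1  12.3] op 49.7 q [ 0.58  0.44 -0.32  1.6   0.15  1.12 -1.63]
30.972784569525214 -1.0953006609582037
Fx shaker -13.633437780973594
```

View pics/w12.png

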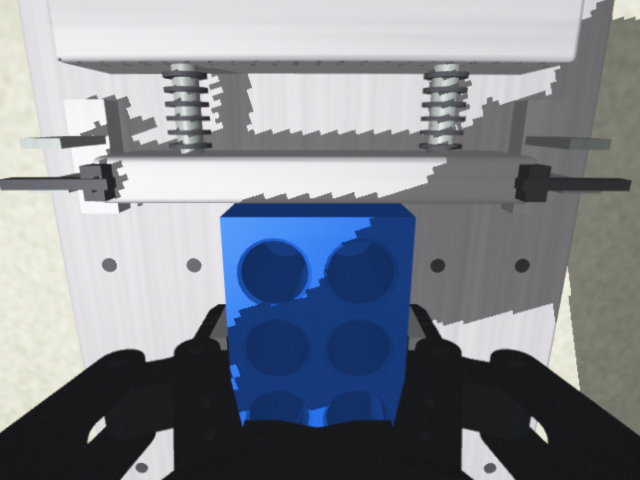

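View pics/t12.png

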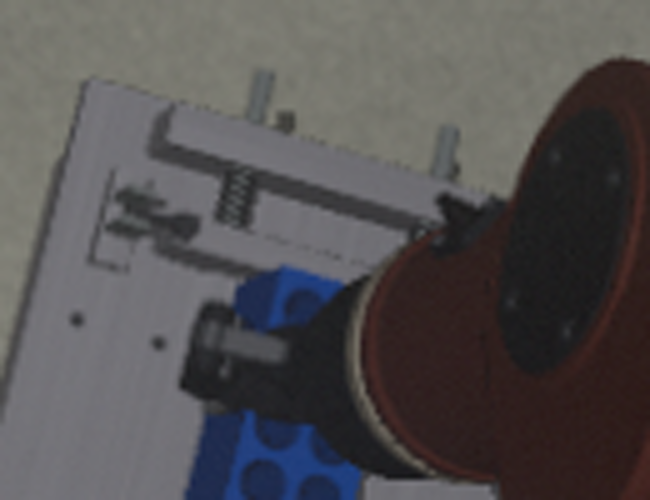

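View pics/s12.png

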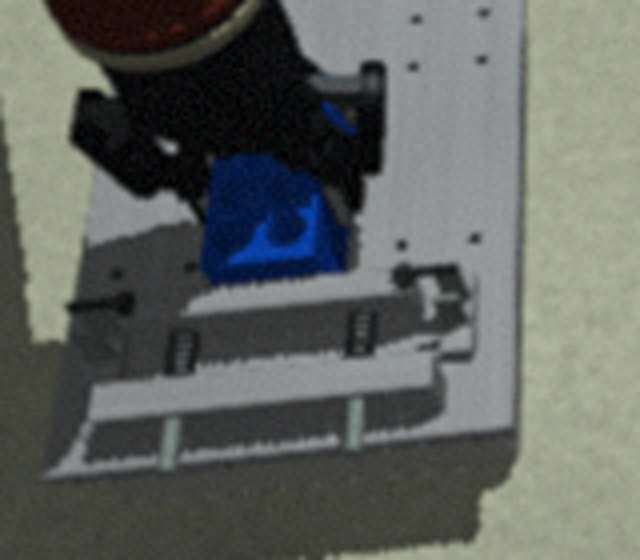

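Run:
```python
from h import *
f=eyes.grab_frame("wrist")
x=[565,-246,-.291]; c,s=np.cos(x[2]),np.sin(x[2])
def lx(px,z,z0=0): d=atz(f,px,z)[:2]-np.array(x[:2]); return c*d[0]+s*d[1]
now=30.97
ims={k:cv2.imread(f"pics/{k}.png").mean(2) for k in ("w9","w10","w11","w12")}
for k,t in (("w9",-13.8),("w10",13.69),("w11",25.2),("w12",30.97)):
    g=ims[k]; out=[]
    for col in (40,60,580,600):
        colv=g[:240,col]; rows=np.where(colv<90)[0]; out.append((rows.min(),rows.max(),len(rows)) if len(rows) else None)
    print(k,out,g[:, 60][30:60].astype(int)[:0])
def L(row,t,z,col=60): return lx((col,row),z)-now+t
for z in (118,124,128):
  print(z,[round(L(r_,t,z),1) for r_,t in ((40,-13.8),(149.5,13.69),(183.5,25.2),(183.5,30.97))])
```

```text
w9 [(np.int64(30), np.int64(46), 4), (np.int64(1), np.int64(46), 8), (np.int64(0), np.int64(48), 7), (np.int64(31), np.int64(48), 7)] []
w10 [(np.int64(87), np.int64(87), 1), (np.int64(77), np.int64(131), 19), (np.int64(75), np.int64(155), 24), (np.int64(86), np.int64(155), 15)] []
w11 [(np.int64(177), np.int64(179), 3), (np.int64(118), np.int64(178), 13), (np.int64(161), np.int64(190), 16), (np.int64(178), np.int64(190), 13)] []
w12 [(np.int64(178), np.int64(179), 2), (np.int64(177), np.int64(179), 3), (np.int64(138), np.int64(191), 15), (np.int64(178), np.int64(191), 14)] []
118 [np.float64(79.6), np.float64(75.9), np.float64(76.8), np.float64(82.6)]
124 [np.float64(78.4), np.float64(76.3), np.float64(77.7), np.float64(83.4)]
128 [np.float64(77.7), np.float64(76.5), np.float64(78.3), np.float64(84.0)]
```

Run:
```python
import cv2,numpy as np
a=[cv2.resize(cv2.imread(f"pics/{k}.png")[60:220,480:640],None,fx=3.5,fy=3.5,interpolation=cv2.INTER_CUBIC)[:, :395] if 0 else cv2.resize(cv2.imread(f"pics/{k}.png")[80:220,500:640],None,fx=2.8,fy=4,interpolation=cv2.INTER_CUBIC) for k in ("w10","w12")]
cv2.imwrite("pics/z1.png",np.hstack(a))
```

```text
(no output)
```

View pics/z1.png

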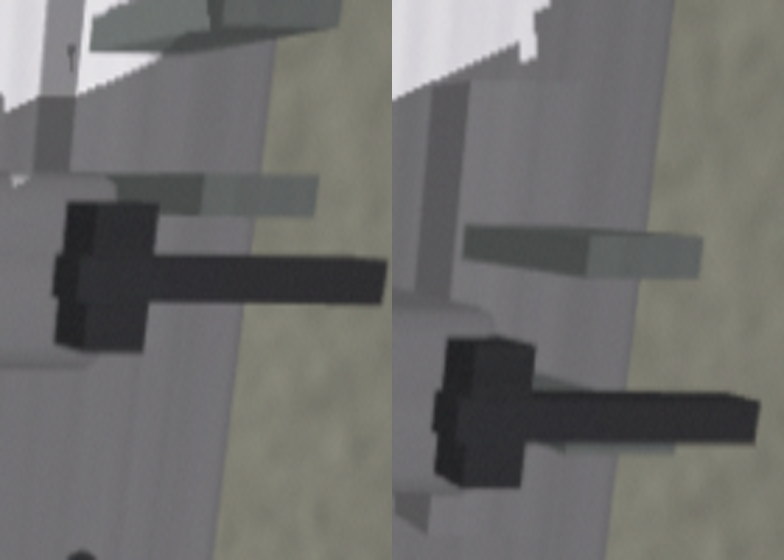

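>>> move_arm(motion=[[[0,-0.001,0],0],[[0,-0.002,0],0],[[0,-0.003,0],0],[[0,-0.004,0],0],[[0,-0.0045,0],0]])

```text
time_s: 15.18
tcp_pos: [598.0, -257.1, 109.3]
tcp_rot: [1.873, -2.518, -0.006]
wrist_force: [-17.3, 5.9, 16.7]
opening: 49.5
```

>>> move_arm(motion=[[[0,0,0],0],[[0,0,0],0],[[0,0,0],0],[[0,0,0],0],[[0,0,0],0]])

```text
time_s: 15.6
tcp_pos: [598.0, -257.0, 109.4]
tcp_rot: [1.874, -2.518, -0.005]
wrist_force: [-15.7, 5.4, 15.5]
opening: 49.4
```

```bash
python3 look.py w13
python3 - <<'E'
import cv2,numpy as np
a=cv2.imread("pics/w13.png")
cv2.imwrite("pics/z2.png",np.hstack([cv2.resize(p,None,fx=2.8,fy=4,interpolation=cv2.INTER_CUBIC) for p in (a[80:220,:140],a[80:220,500:640])]))
E
```

```text
tcp [ 598.  -257.   109.4] tilt 0.0044 yawx -1.8623 shift [-0.0009  0.0494  0.0016] roll -0.0004765580602077435 t 15.65 F [-15.9   5.8  15.7] op 48.9 q [ 0.58  0.45 -0.32  1.59  0.15  1.13 -1.63]
34.81238566891143 -1.107994119099331
Fx shaker -16.948692291655046
```

View pics/z2.png

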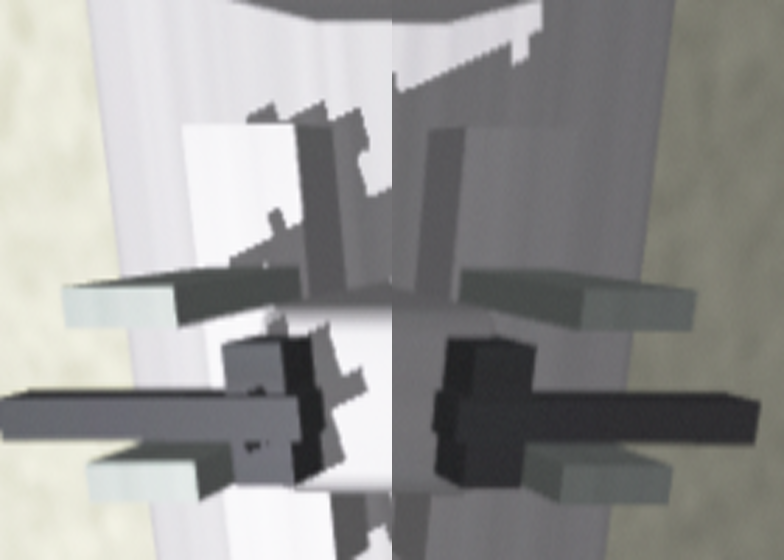

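View pics/w13.png

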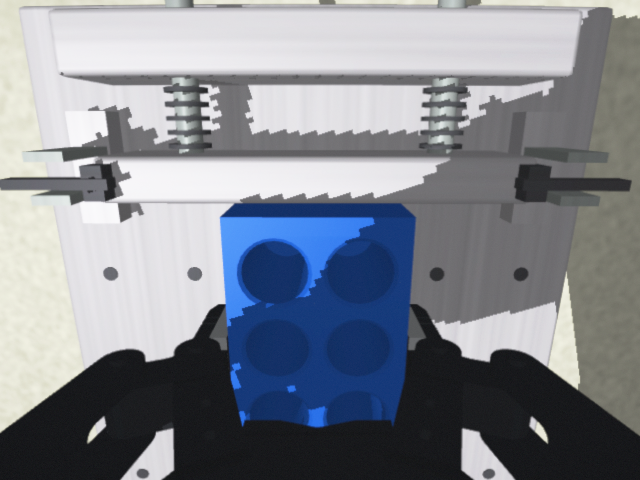

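>>> move_arm(motion=[[[0,0,0],0],[[0,0,0],0],[[0,0,0],0],[[0,0,0],0],[[0,0,0],0]])

```text
time_s: 16.07
tcp_pos: [598.0, -257.0, 109.3]
tcp_rot: [1.874, -2.518, -0.005]
wrist_force: [-16.5, 5.8, 15.6]
opening: 49.5
```

>>> move_arm(motion=[[[0,0,0],0],[[0,0,0],0],[[0,0,0],0],[[0,0,0],0],[[0,0,0],0]])

```text
time_s: 16.48
tcp_pos: [598.0, -257.1, 109.3]
tcp_rot: [1.873, -2.518, -0.005]
wrist_force: [-17.0, 6.8, 15.4]
opening: 49.5
```

>>> move_arm(motion=[[[0,0,0],0],[[0,0,0],0],[[0,0,0],0],[[0,0,0],0],[[0,0,0],0]])

```text
time_s: 16.9
tcp_pos: [598.0, -257.1, 109.4]
tcp_rot: [1.873, -2.518, -0.005]
wrist_force: [-16.8, 6.1, 14.2]
opening: 49.5
```

>>> move_arm(motion=[[[0,0,0],0],[[0,0,0],0],[[0,0,0],0],[[0,0,0],0],[[0,0,0],0]])

```text
time_s: 17.32
tcp_pos: [598.0, -257.1, 109.4]
tcp_rot: [1.874, -2.518, -0.005]
wrist_force: [-15.6, 6.6, 16.0]
opening: 49.8
```

>>> move_arm(motion=[[[0,0,0],0],[[0,0,0],0],[[0,0,0],0],[[0,0,0],0],[[0,0,0],0]])

```text
time_s: 17.73
tcp_pos: [598.0, -257.1, 109.4]
tcp_rot: [1.874, -2.518, -0.005]
wrist_force: [-15.6, 5.8, 16.5]
opening: 49.7
```

>>> move_arm(motion=[[[0,0,0],0],[[0,0,0],0],[[0,0,0],0],[[0,0,0],0],[[0,0,0],0]])

```text
time_s: 18.15
tcp_pos: [598.0, -257.0, 109.3]
tcp_rot: [1.874, -2.518, -0.005]
wrist_force: [-16.0, 5.4, 15.6]
opening: 49.3
```

>>> move_arm(motion=[[[0,0,0],0],[[0,0,0],0],[[0,0,0],0],[[0,0,0],0],[[0,0,0],0]])

```text
time_s: 18.57
tcp_pos: [598.0, -257.1, 109.4]
tcp_rot: [1.874, -2.518, -0.005]
wrist_force: [-16.4, 6.2, 15.1]
opening: 49.4
```

>>> move_arm(motion=[[[0,0,0],0],[[0,0,0],0],[[0,0,0],0],[[0,0,0],0],[[0,0,0],0]])

```text
time_s: 18.98
tcp_pos: [598.0, -257.0, 109.3]
tcp_rot: [1.874, -2.518, -0.005]
wrist_force: [-17.4, 5.6, 16.0]
opening: 49.7
```

>>> move_arm(motion=[[[0,0,0],0],[[0,0,0],0],[[0,0,0],0],[[0,0,0],0],[[0,0,0],0]])

```text
time_s: 19.4
tcp_pos: [598.0, -257.0, 109.3]
tcp_rot: [1.874, -2.518, -0.005]
wrist_force: [-16.7, 5.8, 16.0]
opening: 49.6
```

>>> move_arm(motion=[[[0,0,0],0],[[0,0,0],0],[[0,0,0],0],[[0,0,0],0],[[0,0,0],0]])

```text
time_s: 19.82
tcp_pos: [598.0, -257.1, 109.4]
tcp_rot: [1.874, -2.518, -0.005]
wrist_force: [-17.5, 5.7, 15.7]
opening: 49.6
```

>>> move_arm(motion=[[[0,0,0],0],[[0,0,0],0],[[0,0,0],0],[[0,0,0],0],[[0,0,0],0]])

```text
time_s: 20.23
tcp_pos: [598.0, -257.0, 109.4]
tcp_rot: [1.874, -2.518, -0.005]
wrist_force: [-16.6, 6.1, 15.7]
opening: 49.4
```

```bash
python3 look.py w14
python3 - <<'E'
import cv2,numpy as np
a=cv2.imread("pics/w14.png")
cv2.imwrite("pics/z3.png",np.hstack([cv2.resize(p,None,fx=2.8,fy=4,interpolation=cv2.INTER_CUBIC) for p in (a[80:220,:140],a[80:220,500:640])]))
from h import *
g=eyes.grab_frame("scene"); cv2.imwrite("pics/s14.png",g["image"][:,:,::-1])
E
```

```text
tcp [ 598.  -257.1  109.4] tilt 0.0044 yawx -1.8623 shift [-0.0009  0.0494  0.0016] roll -0.0004912669369643297 t 20.2833 F [-16.6   5.6  15.3] op 49.4 q [ 0.58  0.45 -0.32  1.59  0.15  1.13 -1.63]
34.81554853986992 -1.145938544136742
Fx shaker -17.56576587457397
```

View pics/z3.png

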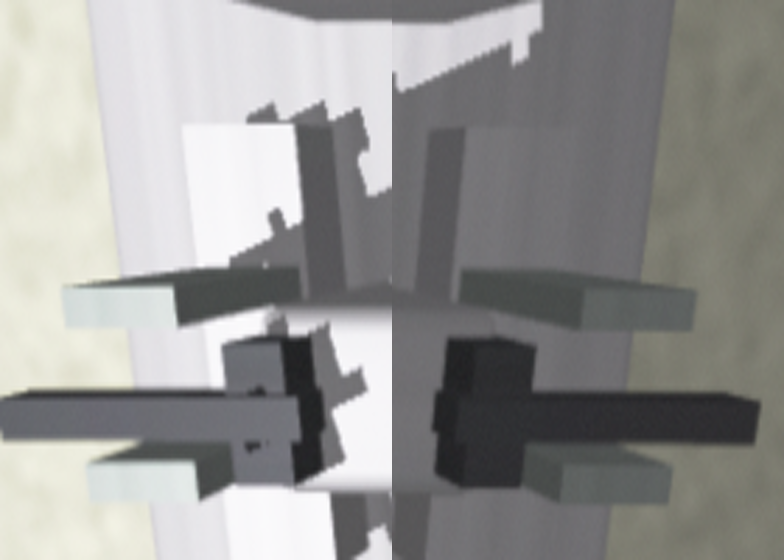

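View pics/s14.png

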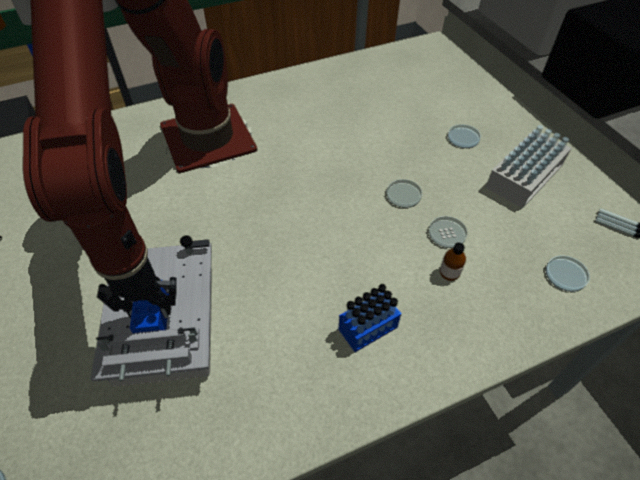

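```bash
python3 -c "
from rig import r
print(r.hand_in())"
```

```text
the job is handed in; nothing more can be done
None
```

I gripped the rack across its width, set it flat on the shaker about 34 mm clear of the bar, slid it squarely against the bar, and handed in while still holding and pressing. `hand_in` reported no verdict.

**Final position:** In the last wrist picture both pointers stand between their gauge posts. Allowing for perspective, I put them about 0.5 to 1 mm short of midway, so the bar is pushed in about 11 mm. The rack was about 1 mm off the middle, with a tool tilt of 0.004 rad.

**Hold:** The push stayed steady for 4.7 s before handing in, with the measured tool position changing by 0.1 mm at most. The grip opening stayed at 49 to 50 mm.

**Bystanders:** The tall rack, the dishes and the bottle look unmoved in the last scene picture. I saw no part of the robot itself touching the shaker in the wrist and scene pictures.

**Checks that disagreed:**
- **Wrist force:** It read about 17.5 N along the push, more than the roughly 9 N an 11 mm push should give. I put the difference down to the rack rubbing on the platform, because I was also pressing down with about 16 N.
- **Bar position:** Arm position alone, taking the rack end as 50 mm ahead of the tool, puts the push at about 15 mm. I relied on the pointers rather than this figure.

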